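Hang the graded instrument trays on the drip hook

ROBOT

A 7-joint arm with a two-finger parallel gripper is mounted at the origin on a cart in front of the work surface, level with it; the furniture and walls round the work are solid. World frame = base frame: x ahead of the robot, y to its left, z up, the work surface at z = 0. Lengths are in m, angles in rad, forces in N, time in s.
With the tool pointing down it reaches from about 0.4 to 0.85 m from the base axis. Payload 4.5 kg.
Tool frame: the origin (TCP) lies where the fingers leave the gripper's body, on its centre line; the fingertips stand 64 mm ahead of it and the grasp point (between the pads) lies 45 mm ahead of it; z points along the fingers, y is the line along which they close (so a half turn about z gives the same grasp; the last joint's range is limited). The gripper opens to 88 mm and grips with 3 to 60 N. Pads are 18 mm wide; open, the fingers measure 123 mm over their backs; the gripper's body (75 mm by 187 mm) begins 45 mm behind the grasp point.
Start: joints at [1.162, 0.689, -0.195, 1.565, 0.157, 0.902, -0.215], TCP at [0.268, -0.565, 0.303] pointing down, gripper open.
Joint ranges: [-3.01, 3.01], [-0.46, 2.08], [-1.47, 1.51], [0.13, 2.56], [-1, 4.14], [0.04, 2.09], [-2.66, 2.66]. Speed limits (rad/s): [2.57, 2.57, 3.14, 3.14, 3.14, 3.14, 3.14].

INTERFACE

Orientations are given as a unit quaternion [x, y, z, w].
In Python, from plant import r gives the robot as it stands.
- The arm moves only by the tool play_rows, never from a script. Its arguments are lists of equal length, an entry for each row: "translation": the shift along the tool's x, y, z in m, a list of three; "delta_rot": the turn, a rotation vector about the tool's x, y, z in degrees, a list of three; "grip": the opening, from -1 (shut) to 1 (fully open). In form: {"translation": [[x, y, z], ...], "delta_rot": [[rx, ry, rz], ...], "grip": [grip, ...]}. A call has 1 to 20 rows; each row shifts and turns the commanded pose from where the row before left it, along the tool's axes as they then stand; what a row does not reach is not made up. A row lasts 1/8 s, in which the tool goes at most 62.5 mm and 10.7 degrees, less where a joint would pass 70% of its speed; a pose out of reach is approached as far as the arm can. A call with a gripper value outside its range is refused whole. The fingers move at their own pace and stop on an object; "squeeze" is the grip in N (left out, the last holds). Time passes only in rows, so rows that do not move let the fingers close. It gives the time, the measured TCP pose, the force, the opening and the grip force at its end, in the units of the state.
- r.get_state(): the state, without advancing time (a new reading comes with each control period).
- r.snapshot(name): name is "scene" or "top" or "wrist"; returns the picture (384x512x3 uint8, blue, green, red); there is no depth.
- r.get_calibration(name): a dict with "intrinsics" (3x3 intrinsics, pixels), "eye" and "rotation" of the camera in the world. Camera axes: x right, y up, looking along -z (the intrinsics and any distortion apply to the point x, -y, -z); pixel columns grow to the right and rows downward; lengths in m; the calibration is good to about 2 mm. The wrist camera is an equidistant fisheye: a pixel r from the principal point sees the ray r / f radians off the axis. A picture is of the moment at which its call begins: read the wrist's pose just before it. get_calibration takes no time and is no camera call; for the wrist camera it gives the pose at the moment of the call.
- r.finish_job(): hands the job in; it is judged then, once.
Trained networks look in the newest picture that a camera, given by its name, has taken for a name from the list of things; names that differ only in an ending like _2 or _b are one class to them, and where a whole thing is asked for, a point or a joint stands for the part that bears it (a point fixed in the world has none). Each returns a list of dicts, best first, with "confidence" (0 to 1); they miss things now and then, are a little off and sometimes report something else, mostly with a low value. They report only what shows in the picture. A call takes as long as a camera call.
- r.look_for(camera, target): "point" ([x, y, z] in m, in world coordinates, good to about 4 mm: the middle of the surface that is visible of it).
- r.silhouettes(camera, target): "pixels" (384x512 bool, what is visible of it).
The state is a dict: "clock": time; "q": joint angles; "qd": joint speeds; "joint_torque": joint torques, N m; "tool_pos": TCP position; "eef_rot": TCP orientation; "contact_force": force on the tool from outside, world axes, zero at the start; "moment": the same for the moment, N m; "opening": opening from 0.0 (shut) to 1.0 (fully open); "finger_force": force on a finger pad.
Only numpy, scipy, OpenCV 4.12 (cv2) and the standard library are available. Lean on these libraries where they do the work, as an engineer would, in place of code of your own. Each camera call takes 0.05 s, during which the arm holds its last target. There are 200 camera calls.

TASK

Hang the three draining trays from the rack by their eyes on the one hook of the steel stand, the largest first, then the middle one, then the smallest, so that they nest. Slide each along the bar and press it home by feel, firmly but gently (about 10 N), flush against the stop collar or the tray already hung, before fetching the next; leave all three hanging straight and still, and leave the other things alone.

Things in the scene. Friction and masses are not known exactly. Their poses are not given: they have to be found in the camera images.
- hook_stand: Fixed steel stand: base 134 x 120 x 12 mm (origin under its centre, on the desk) and a post (front face x = +47 mm) that carries the bar. Round the bar's root a rigid black stop collar, 30 mm wide, 131 to 165 mm high, is clamped tight; its flat front face lies anywhere from x = +18 to +30 mm in the stand's frame, a new place each time that is not measured: find it by feel
- bar: The hook, fixed on the stand: a level, polished flat steel bar along the stand's x, 12 mm wide (y), 8 mm high, top face 160 mm above the desk. Origin: its free end, mid-width, level with that top face, at stand x = -66, y = 0 mm; x points along the bar to the post. Its first 6 mm are 10 mm wide and turned up, 10 mm above the top face. Nothing stands above the bar
- rack: fixed white plastic draining rack, 116 x 130 mm, floor 10 mm high; origin under its centre. Three equal slots at its own x = -34, 0, +34 mm, each 23 mm wide between ribs that rise to 38 mm; one tray stands upright in each, in any order, its axes parallel to the rack's
- tray_large: largest stainless draining tray, loose, 0.1 to 0.4 kg, upright. Origin: middle of its lower edge in the handle's plane; z up, pan opens to -x. Pan 120 mm wide (y), 64 high, x -9 to +12. Over it a stem, then the hub with the eye, then a flat grip tab 14 mm wide (y), 8 thick (x), 112 to 147 mm above the origin: take it across the 14 mm from above
- tray_large_eye (a point): centre of the largest tray's hanging eye, 92 mm above its origin; axes as the tray's. The eye is a hole along x, 16 mm wide (y) and 30 mm high, through a hub 16 mm thick (x -8 to +8), 25 mm wide, 40 mm high. Hung, the hub's upper inner face rests on the bar (eye centre 15 mm below the bar's top) and hubs stack face to face
- tray_medium: middle stainless draining tray, loose, 0.1 to 0.4 kg, upright. Origin: middle of its lower edge in the handle's plane; z up, pan opens to -x. Pan 100 mm wide (y), 52 high, x -9 to +12. Over it a stem, then the hub with the eye, then a flat grip tab 20 mm wide (y), 8 thick (x), 106 to 141 mm above the origin: take it across the 20 mm from above
- tray_medium_eye (a point): centre of the middle tray's hanging eye, 86 mm above its origin; axes as the tray's. The eye is a hole along x, 16 mm wide (y) and 30 mm high, through a hub 16 mm thick (x -8 to +8), 25 mm wide, 40 mm high. Hung, the hub's upper inner face rests on the bar (eye centre 15 mm below the bar's top) and hubs stack face to face
- tray_small: smallest stainless draining tray, loose, 0.1 to 0.4 kg, upright. Origin: middle of its lower edge in the handle's plane; z up, pan opens to -x. Pan 80 mm wide (y), 40 high, x -9 to +12. Over it a stem, then the hub with the eye, then a flat grip tab 26 mm wide (y), 8 thick (x), 100 to 135 mm above the origin: take it across the 26 mm from above
- tray_small_eye (a point): centre of the smallest tray's hanging eye, 80 mm above its origin; axes as the tray's. The eye is a hole along x, 16 mm wide (y) and 30 mm high, through a hub 16 mm thick (x -8 to +8), 25 mm wide, 40 mm high. Hung, the hub's upper inner face rests on the bar (eye centre 15 mm below the bar's top) and hubs stack face to face
- tape_roll: bystander: roll of white tape lying flat, 60 mm across, 25 mm high; origin under its centre
- timer: bystander: white minute timer with a grey dial, 46x48x46 mm; origin under its centre
- carton_flat: bystander: low white carton, 132x78x35 mm; origin under its centre
- bur_block: bystander: blue bur block with burs, 30x62x40 mm; origin under its centre
- spray_can: bystander: upright red spray can, 51 mm across, 206 mm high; origin under its centre

How it is judged:
On the way, in this order (a step that is already met when the one before it is completed fails the run):
1. the large tray hangs on the bar and is pressed home against the collar with at least 4 N (x of tray_large_eye in the frame of hook_stand between 0.008 and 0.024 m and y of tray_large_eye in the frame of hook_stand between -0.004 and 0.004 m and z of tray_large_eye in the frame of hook_stand between 0.141 and 0.149 m and contact force between tray_large and hook_stand above 4 N), for 0.1 s.
2. the medium tray hangs on the bar and is pressed home against the large tray with at least 4 N, so that the large tray still bears on the collar (x of tray_medium_eye in the frame of tray_large_eye between -0.018 and -0.014 m and y of tray_medium_eye in the frame of hook_stand between -0.004 and 0.004 m and z of tray_medium_eye in the frame of hook_stand between 0.141 and 0.149 m and contact force between tray_large and hook_stand above 2 N and contact force between tray_medium and tray_large above 4 N), for 0.1 s.
3. the small tray hangs on the bar and is pressed home against the medium tray with at least 4 N, so that the large tray still bears on the collar (x of tray_small_eye in the frame of tray_medium_eye between -0.018 and -0.014 m and y of tray_small_eye in the frame of hook_stand between -0.004 and 0.004 m and z of tray_small_eye in the frame of hook_stand between 0.141 and 0.149 m and contact force between tray_large and hook_stand above 2 N and contact force between tray_small and tray_medium above 4 N), for 0.1 s.
At the end, for the whole second after the job is handed in: All three trays hang by their eyes on the bar: large where the collar stops it, then medium, then small, neighbouring hubs flush within 2 mm, each eye within 4 mm of the bar's middle and of its hanging height (145 mm over the desk), upright within 0.08 rad, at rest (x of tray_large_eye in the frame of hook_stand between 0.008 and 0.024 m and y of tray_large_eye in the frame of hook_stand between -0.004 and 0.004 m and z of tray_large_eye in the frame of hook_stand between 0.141 and 0.149 m and angle between each of tray_large, tray_medium, tray_small's own z axis and vertical below 0.08 rad and linear speed of each of tray_large, tray_medium, tray_small below 0.02 m/s and x of tray_medium_eye in the frame of tray_large_eye between -0.018 and -0.014 m and y of tray_medium_eye in the frame of hook_stand between -0.004 and 0.004 m and z of tray_medium_eye in the frame of hook_stand between 0.141 and 0.149 m and x of tray_small_eye in the frame of tray_medium_eye between -0.018 and -0.014 m and y of tray_small_eye in the frame of hook_stand between -0.004 and 0.004 m and z of tray_small_eye in the frame of hook_stand between 0.141 and 0.149 m); the robot touches nothing.
It fails at once if a tray is pressed against the stand or against another tray with more than 25 N (contact force between any of tray_large, tray_medium, tray_small and bar above 25 N or contact force between any of tray_large, tray_medium, tray_small and hook_stand above 25 N or contact force between tray_medium and tray_large above 25 N or contact force between tray_small and tray_medium above 25 N).
It fails at once if a bystander is pushed more than 20 mm from its place (distance of any of tape_roll, timer, carton_flat, bur_block, spray_can from where it was at the start of the episode above 0.02 m).
It also fails if it takes over 72 s, if anything falls off the work surface, if the arm or the gripper's body presses on something with over 40 N, if the wrist force passes 120 N, or if a joint passes its speed limit or range.

## Working session

There is one attempt and no reset: what is moved stays moved. The work goes in short steps, Python scripts to look and compute and a tool call to move; the robot and the scene stay as the last step left them, time stands still between calls to the robot, and variables do not carry over. Pictures are saved under pics/ and viewed, at most 10 in all, crops included, and the job is handed in when it is done.

Besides the shell and the picture viewer there is one more tool, called after "Call:" as name(argument=value, ...) on one line, values as JSON. play_rows: Moves the arm, as the interface text tells. Its arguments: {"type":"object","properties":{"translation":{"type":"array","items":{"type":"array","items":{"type":"number"}}},"delta_rot":{"type":"array","items":{"type":"array","items":{"type":"number"}}},"grip":{"type":"array","items":{"type":"number"}},"squeeze":{"type":"number"}},"required":["translation","delta_rot","grip"]}

```bash
ls; mkdir -p pics
python3 - <<'E'
from plant import r
import cv2, numpy as np
s=r.get_state(); print({k:np.round(v,3).tolist() for k,v in s.items()})
for c in ["scene","top"]:
    im=r.snapshot(c); cv2.imwrite(f"pics/{c}0.png",im)
    k=r.get_calibration(c); print(c,np.round(k["intrinsics"],1).tolist(),np.round(k["eye"],3).tolist(),np.round(k["rotation"],3).tolist())
    for n in ["hook_stand","bar","rack","tray_large","tray_medium","tray_small","tray_large_eye","tray_medium_eye","tray_small_eye","tape_roll","timer","carton_flat","bur_block","spray_can"]:
        print(n,[(np.round(d["point"],3).tolist(),round(d["confidence"],2)) for d in r.look_for(c,n)[:2]])
E
```

```text
pics
{'clock': 0.0, 'q': [1.162, 0.69, -0.195, 1.566, 0.157, 0.902, -0.215], 'qd': [0.001, 0.001, -0.001, -0.001, -0.001, 0.002, 0.0], 'joint_torque': [-0.001, -52.756, -1.267, -15.343, -0.053, 0.007, 0.0], 'tool_pos': [0.268, -0.564, 0.302], 'eef_rot': [0.976, 0.22, -0.0, -0.001], 'contact_force': [0.288, 0.09, 0.155], 'moment': [-0.002, 0.011, -0.001], 'finger_force': 0.0, 'opening': 1.003}
scene [[394.5, 0.0, 252.8], [0.0, 394.5, 191.3], [0.0, 0.0, 1.0]] [-0.274, 0.787, 0.839] [-0.191, 0.443, 0.805, -0.346]
hook_stand [([0.517, -0.189, 0.01], 0.95), ([0.54, 0.196, 0.074], 0.33)]
bar [([0.478, -0.199, 0.159], 0.47), ([0.575, 0.492, 0.126], 0.35)]
rack [([0.453, 0.232, 0.008], 0.57)]
tray_large [([0.486, 0.432, 0.019], 0.59), ([0.533, 0.196, 0.074], 0.56)]
tray_medium [([0.497, 0.196, 0.07], 0.91)]
tray_small [([0.464, 0.191, 0.048], 0.87), ([0.5, 0.197, 0.058], 0.59)]
tray_large_eye [([0.534, 0.195, 0.07], 0.91)]
tray_medium_eye [([0.498, 0.194, 0.057], 0.94)]
tray_small_eye [([0.464, 0.192, 0.052], 0.58)]
tape_roll [([0.45, 0.011, 0.019], 0.55)]
timer [([0.577, 0.005, 0.036], 0.57
[... 325 characters left out ...]
.462, 0.183, 0.047], 0.35)]
bar [([0.489, -0.203, 0.16], 0.53), ([0.579, 0.46, 0.156], 0.32)]
rack [([0.478, 0.193, 0.013], 0.8)]
tray_large [([0.528, 0.175, 0.074], 0.78)]
tray_medium [([0.492, 0.179, 0.064], 0.84)]
tray_small [([0.492, 0.181, 0.064], 0.68), ([0.464, 0.185, 0.047], 0.46)]
tray_large_eye [([0.48, 0.19, 0.011], 0.69)]
tray_medium_eye [([0.491, 0.18, 0.063], 0.69)]
tray_small_eye [([0.523, 0.178, 0.071], 0.67), ([0.458, 0.183, 0.049], 0.62)]
tape_roll [([0.459, 0.012, 0.027], 0.65)]
timer [([0.582, -0.004, 0.045], 0.59)]
carton_flat [([0.51, -0.414, 0.039], 0.86), ([0.529, 0.172, 0.074], 0.61)]
bur_block [([0.486, 0.422, 0.025], 0.68)]
spray_can [([0.499, -0.19, 0.017], 0.71)]
```

View pics/scene0.png

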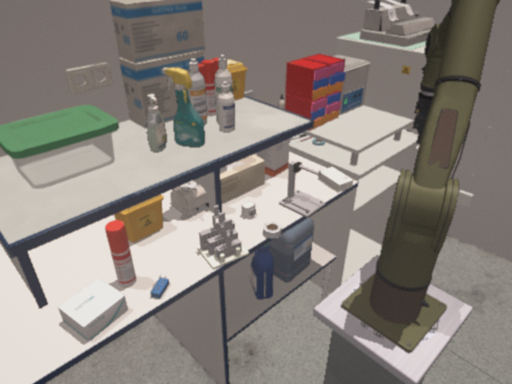

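View pics/top0.png

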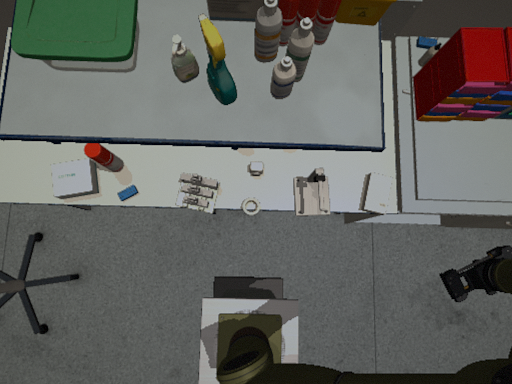

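The scene view shows the rack with three trays at about (222,240) and the stand at about (300,190). In the top view the rack is at (198,193) and the stand at (312,193), with its post on the far side and the bar pointing towards the robot. A shelf hangs behind them, its edge along row 147. Next I'll set up helpers and check the shelf.

```bash
cat > h.py <<'E'
import numpy as np, cv2
from plant import r
from scipy.spatial.transform import Rotation as R
from scipy.optimize import least_squares
def Rm(k):
    a=np.array(k["rotation"],float); return R.from_quat(a).as_matrix() if a.size==4 else a.reshape(3,3)
def ray(k,uv,fish):
    K=np.array(k["intrinsics"]); x=(uv[0]-K[0,2])/K[0,0]; y=(uv[1]-K[1,2])/K[1,1]
    if fish:
        t=np.hypot(x,y); s=np.sin(t)/max(t,1e-9); d=np.array([x*s,-y*s,-np.cos(t)])
    else: d=np.array([x,-y,-1.])
    d=Rm(k)@d; return np.array(k["eye"]),d/np.linalg.norm(d)
def proj(k,P,fish):
    K=np.array(k["intrinsics"]); p=(np.atleast_2d(P)-np.array(k["eye"]))@Rm(k)
    x,y,z=p[:,0],-p[:,1],-p[:,2]
    if fish:
        h=np.hypot(x,y); t=np.arctan2(h,z); a,b=x/h*t,y/h*t
    else: a,b=x/z,y/z
    return np.c_[K[0,0]*a+K[0,2],K[1,1]*b+K[1,2]]
def onplane(k,uv,z,fish):
    e,d=ray(k,uv,fish); return e+d*(z-e[2])/d[2]
def tri(rays):
    A=np.zeros((3,3));b=np.zeros(3)
    for e,d in rays:
        M=np.eye(3)-np.outer(d,d);A+=M;b+=M@e
    p=np.linalg.solve(A,b); return p,[np.linalg.norm((np.eye(3)-np.outer(d,d))@(p-e)) for e,d in rays]
def tool():
    s=r.get_state(); return np.array(s["tool_pos"]),R.from_quat(s["eef_rot"])
def go(P,yaw,show=True):
    """tool-frame shift to reach P with tool down and tool x-axis yaw (deg); translation first then rot"""
    p,q=tool(); Rt=R.from_euler('z',yaw,degrees=True)*R.from_euler('x',180,degrees=True)
    print("shift",np.round(q.inv().apply(np.array(P)-p),4).tolist(),"rot",np.round((q.inv()*Rt).as_rotvec(degrees=True),2).tolist())
E
python3 - <<'E'
from h import *
ks,kt,kw=[r.get_calibration(c) for c in("scene","top","wrist")]
print(tri([ray(ks,(310,127),0),ray(kt,(384,149),0)]))
print(tri([ray(ks,(32,240),0),ray(kt,(6,138),0)]))
p,q=tool(); print("cam in tool",q.inv().apply(np.array(kw["eye"])-p), (q.inv()*R.from_matrix(Rm(kw))).as_matrix().round(2).tolist(), kw["intrinsics"], q.as_matrix().round(3).tolist())
go([0.44,0.12,0.33],0)
for n in ["hook_stand","rack"]:
    pass
E
```

```text
(array([ 0.61384659, -0.37099302,  0.22505101]), [np.float64(0.006773123735620322), np.float64(0.006773123735620293)])
(array([0.58855664, 0.67621471, 0.26819067]), [np.float64(0.008598076931272403), np.float64(0.008598076931272593)])
cam in tool [ 0.06884683  0.00090827 -0.08212204] [[0.0, 0.96, 0.27], [1.0, -0.0, -0.0], [-0.0, 0.27, -0.96]] [[297.31863964   0.         257.3201648 ]
 [  0.         297.31863964 194.69371855]
 [  0.           0.           1.        ]] [[0.904, 0.428, 0.0], [0.428, -0.904, -0.0], [-0.0, 0.0, -1.0]]
shift [0.449, -0.5449, -0.0273] rot [0.0, 0.0, 25.37]
```

Call:
play_rows(translation=[[0.042, -0.038, -0.008], [0.042, -0.038, -0.008], [0.042, -0.038, -0.008], [0.042, -0.038, -0.008], [0.042, -0.038, -0.008], [0.042, -0.038, -0.008], [0.042, -0.038, -0.008], [0, 0, 0], [0, 0, 0], [0, 0, 0], [0, 0, 0], [0, 0, 0]], delta_rot=[[0, 0, 0], [0, 0, 0], [0, 0, 0], [0, 0, 0], [0, 0, 0], [0, 0, 0], [0, 0, 0], [0, 0, 8.5], [0, 0, 8.5], [0, 0, 8.4], [0, 0, 0], [0, 0, 0]], grip=[1, 1, 1, 1, 1, 1, 1, 1, 1, 1, 1, 1], squeeze=20)

```text
clock: 3.0
tool_pos: [0.4195, -0.1984, 0.3588]
eef_rot: [1.0, 0.001, 0.0, 0.0]
contact_force: [-0.8, -0.8, 0.1]
opening: 1.002
finger_force: 0.0
```

```bash
cat >> h.py <<'E'
import json
def shot(tag,targets):
    k=r.get_calibration("wrist"); im=r.snapshot("wrist"); cv2.imwrite(f"pics/{tag}.png",im)
    json.dump({a:np.array(b).tolist() for a,b in k.items()},open(f"pics/{tag}.json","w"))
    for n in targets:
        try:
            print(n,[(np.round(d["point"],4).tolist(),round(d["confidence"],2)) for d in r.look_for("wrist",n)[:2]])
            for i,d in enumerate(r.silhouettes("wrist",n)[:2]):
                m=d["pixels"]; ys,xs=np.nonzero(m); print("  sil",round(d["confidence"],2),m.sum(),xs.min(),xs.max(),ys.min(),ys.max())
                np.save(f"pics/{tag}_{n}_{i}.npy",m)
        except Exception as e: print(n,e)
    return k,im
def load(tag):
    return json.load(open(f"pics/{tag}.json")),cv2.imread(f"pics/{tag}.png")
E
python3 - <<'E'
from h import *
print(r.get_state()["clock"],tool()[0])
shot("st1",["hook_stand","bar"])
go([0.42,0.17,0.36],0)
E
```

```text
3.0 [ 0.41953482 -0.19836495  0.35880518]
hook_stand [([0.5069, -0.198, 0.0122], 0.91), ([0.5066, -0.4139, 0.0309], 0.18)]
  sil 0.82 7388 216 303 37 156
  sil 0.66 960 0 64 97 113
bar [([0.4793, -0.2054, 0.1651], 0.95)]
shift [0.0006, -0.3685, -0.0013] rot [-0.0, -0.0, 0.0]
```

View pics/st1.png

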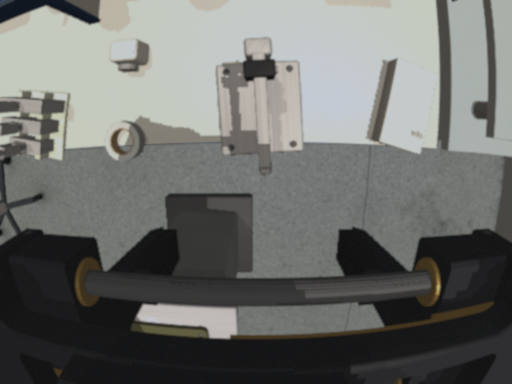

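The wrist view shows the stand's base with corners near (217,65), (299,61), (303,149) and (221,155). The bar tip is at (265,172) and the collar at (260,70). The rack is at the left edge.

Call:
play_rows(translation=[[0, -0.061, 0], [0, -0.061, 0], [0, -0.061, 0], [0, -0.061, 0], [0, -0.061, 0], [0, -0.061, 0], [0, 0, 0], [0, 0, 0]], delta_rot=[[0, 0, 0], [0, 0, 0], [0, 0, 0], [0, 0, 0], [0, 0, 0], [0, 0, 0], [0, 0, 0], [0, 0, 0]], grip=[1, 1, 1, 1, 1, 1, 1, 1])

```text
clock: 4.25
tool_pos: [0.4196, 0.1671, 0.3585]
eef_rot: [1.0, -0.0, -0.0, 0.0]
contact_force: [1.0, -0.8, -0.8]
opening: 0.999
finger_force: 0.0
```

Run:
```python
from h import *
k,im=shot("rk1",["rack","tray_large","tray_medium","tray_small","tray_large_eye","tray_medium_eye","tray_small_eye","bar"])
a=cv2.resize(im[30:180,150:350],None,fx=4,fy=4,interpolation=cv2.INTER_CUBIC); cv2.imwrite("pics/rk1c.png",a)
k,im=load("st1"); a=cv2.resize(im[30:180,190:330],None,fx=4,fy=4,interpolation=cv2.INTER_CUBIC); cv2.imwrite("pics/st1c.png",a)
```

```text
rack [([0.4819, 0.1924, 0.0111], 0.65)]
  sil 0.96 2782 192 291 64 153
tray_large [([0.5292, 0.1806, 0.0755], 0.73)]
  sil 0.7 2055 197 295 64 99
  sil 0.39 1282 203 281 93 120
tray_medium [([0.496, 0.1793, 0.0617], 0.82)]
  sil 0.85 1318 202 282 93 122
  sil 0.28 2961 192 291 62 153
tray_small [([0.4652, 0.1886, 0.0499], 0.86)]
  sil 0.74 1091 210 270 119 145
tray_large_eye [([0.5282, 0.1778, 0.0713], 0.91)]
  sil 0.72 1988 197 295 64 98
tray_medium_eye [([0.4978, 0.1805, 0.0649], 0.73)]
  sil 0.76 1315 202 282 93 121
tray_small_eye [([0.497, 0.1804, 0.0661], 0.71), ([0.4638, 0.1855, 0.0484], 0.62)]
  sil 0.59 1134 208 269 119 145
bar []
  sil 0.37 4010 442 511 82 160
```

View pics/rk1c.png

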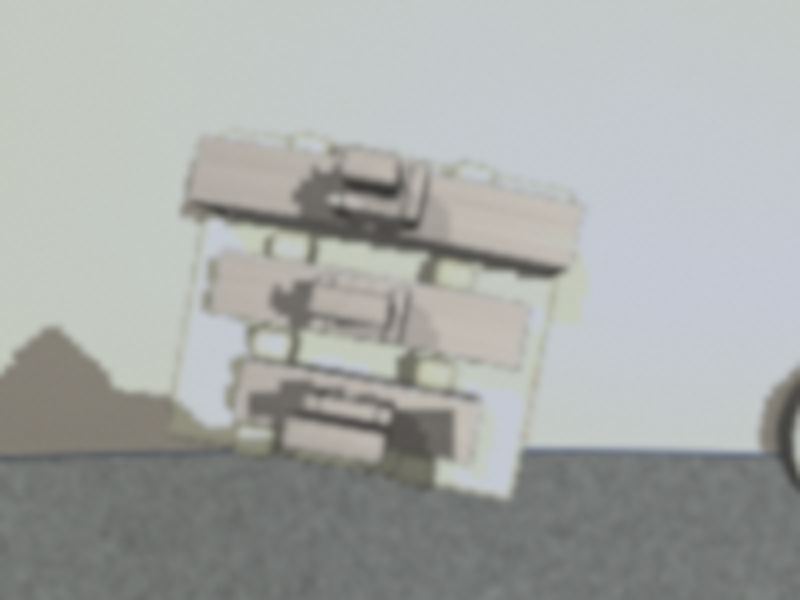

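View pics/st1c.png

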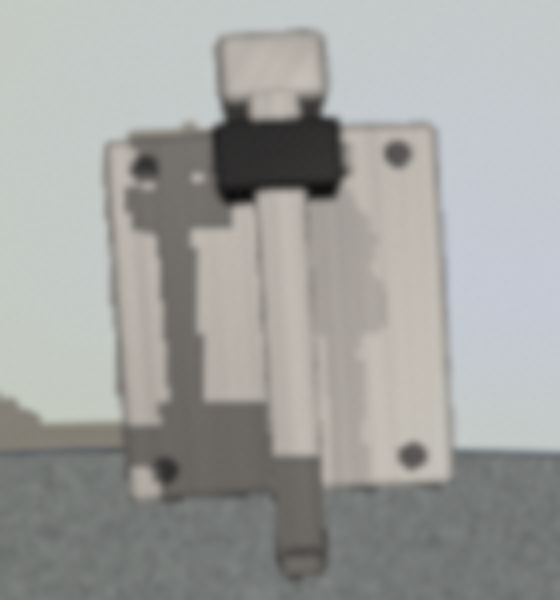

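In the rack crop the order from near to far is small, medium, large. The tab tops are at crop (334,441), (352,300) and (372,168). In the stand crop the base corners are at (107,142), (437,122), (452,480) and (133,497), and the upturned tip covers (280–325, 547–575). I'll fit both poses to these points.

```bash
cat > fit.py <<'E'
from h import *
def pose(p,P): 
    c,s=np.cos(p[2]),np.sin(p[2]); P=np.atleast_2d(np.array(P,float)); return np.c_[p[0]+c*P[:,0]-s*P[:,1],p[1]+s*P[:,0]+c*P[:,1],P[:,2]]
def fit(k,P,uv,x0):
    f=lambda p:(proj(k,pose(p,P),1)-uv).ravel()
    s=least_squares(f,x0,loss='soft_l1'); return s.x,f(s.x).reshape(-1,2)
E
python3 - <<'E'
from fit import *
k,_=load("st1")
P=[[.067,.06,.012],[.067,-.06,.012],[-.067,-.06,.012],[-.067,.06,.012],[-.066,.005,.17],[-.066,-.005,.17],[-.06,.005,.17],[-.06,-.005,.17]]
uv=np.array([[107,142],[437,122],[452,480],[133,497],[280,575],[325,572],[279,547],[325,545]])/4+[190,30]
x,e=fit(k,P,uv,[.5,-.2,0]); print("stand",x.round(4),np.degrees(x[2]),e.round(1).tolist())
for s in (slice(0,4),slice(4,8)):
    y,e=fit(k,np.array(P)[s],uv[s],x); print(y.round(4),np.degrees(y[2]))
k,_=load("rk1"); o=np.array([150,30])
for n,c,z in (("L",(372,168),.157),("M",(352,298),.151),("S",(334,441),.145)): print(n,onplane(k,np.array(c)/4+o,z,1).round(4))
# large pan rim front/back corners
P=[[-.043,0,.145],[0,0,.151],[.043,0,.157],]
P=[[-.034,0,.145],[0,0,.151],[.034,0,.157],[-.058,-.065,.010]]
uv=np.array([(334,441),(352,298),(372,168),(512,497)])/4+o
x,e=fit(k,P,uv,[.49,.19,0]); print("rack",x.round(4),np.degrees(x[2]),e.round(1).tolist())
for u in [(200,137),(583,203),(565,270),(183,210)]: print("L pan",onplane(k,np.array(u)/4+o,.074,1).round(4))
for u in [(213,257),(528,308),(520,368),(208,310)]: print("M pan",onplane(k,np.array(u)/4+o,.062,1).round(4))
go([.53,.18,.25],-12)
E
```

```text
stand [ 0.4995 -0.2035  0.0559] 3.202502044575044 [[-1.0, -2.2], [0.6, -1.5], [0.8, 0.4], [-1.6, 0.4], [0.4, -0.2], [-0.1, 0.0], [0.3, 0.5], [-0.4, 0.4]]
[ 0.4984 -0.2041  0.0621] 3.5553155269996415
[ 0.4997 -0.2038  0.0503] 2.879764645121663
L [0.5286 0.1792 0.157 ]
M [0.4976 0.1844 0.151 ]
S [0.4621 0.1895 0.145 ]
rack [ 0.4961  0.1847 -0.1648] -9.440920431904699 [[-0.7, -0.5], [-0.3, 1.4], [0.2, -1.1], [3.7, 0.7]]
L pan [0.5519 0.236  0.074 ]
L pan [0.5299 0.119  0.074 ]
L pan [0.5089 0.1244 0.074 ]
L pan [0.5289 0.2413 0.074 ]
M pan [0.5146 0.2341 0.062 ]
M pan [0.4971 0.1347 0.062 ]
M pan [0.478  0.1371 0.062 ]
M pan [0.4975 0.236  0.062 ]
shift [0.1104, -0.0124, 0.1087] rot [0.0, 0.0, 11.98]
```

Run:
```python
from fit import *
k,im=load("st1")
print(im[5:30:3,60,:].tolist())
for z in (.2,.25,.3,.4): print(z,onplane(k,(97,20),z,1).round(3))
kt=r.get_calibration("top"); ks=r.get_calibration("scene")
for z in (.2,.25,.3,.4,.5,.6,.7,.8): print(z,onplane(kt,(384,149),z,0).round(3),onplane(ks,(310,127),z,0).round(3))
k2,im2=load("rk1"); cv2.imwrite("pics/rk1b.png",np.vstack([im2[:200],im[:200]]))
```

```text
[[33, 22, 15], [34, 24, 17], [105, 112, 115], [187, 200, 196], [189, 202, 196], [190, 202, 197], [189, 202, 196], [189, 201, 196], [189, 201, 196]]
0.2 [ 0.583 -0.056  0.2  ]
0.25 [ 0.563 -0.086  0.25 ]
0.3 [ 0.544 -0.115  0.3  ]
0.4 [ 0.505 -0.175  0.4  ]
0.2 [ 0.616 -0.385  0.2  ] [ 0.656 -0.414  0.2  ]
0.25 [ 0.601 -0.365  0.25 ] [ 0.583 -0.32   0.25 ]
0.3 [ 0.587 -0.346  0.3  ] [ 0.51  -0.226  0.3  ]
0.4 [ 0.557 -0.307  0.4  ] [ 0.365 -0.038  0.4  ]
0.5 [ 0.528 -0.268  0.5  ] [0.219 0.149 0.5  ]
0.6 [ 0.499 -0.229  0.6  ] [0.074 0.337 0.6  ]
0.7 [ 0.469 -0.19   0.7  ] [-0.071  0.525  0.7  ]
0.8 [ 0.44  -0.151  0.8  ] [-0.217  0.713  0.8  ]
```

View pics/rk1b.png

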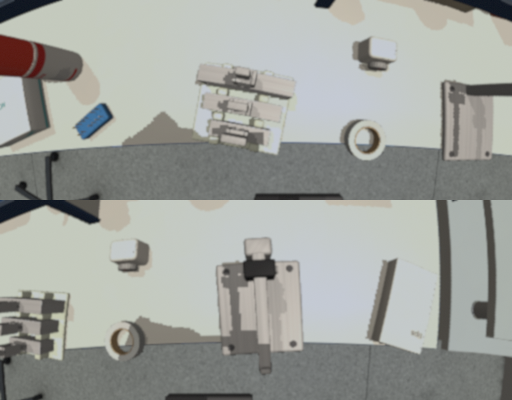

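Run:
```python
from fit import *
k,im=load("rk1"); k0,_=load("st1")
def e(u,v): return ray(k,(u,v),1)
for u in (10,40,70):
    col=im[:40,u].astype(int).sum(1); d=np.nonzero(col<200)[0]; print(u,d.min() if len(d) else None,d.max() if len(d) else None)
    v=d.max()
    for z in (.25,.3,.35,.4,.42): print("   ",z,onplane(k,(u,v),z,1).round(3))
print(tri([ray(k,(322,5),1),ray(k0,(75,20),1)]), tri([ray(k,(333,1),1),ray(k0,(97,15),1)]))
kt=r.get_calibration("top")
for u in (6,130,384):
    for z in (.25,.3,.35,.4,.45,.5): print(u,z,onplane(kt,(u,138+ (u/384*10)),z,0).round(3))
```

```text
10 0 39
    0.25 [0.57  0.371 0.25 ]
    0.3 [0.548 0.317 0.3  ]
    0.35 [0.527 0.264 0.35 ]
    0.4 [0.506 0.21  0.4  ]
    0.42 [0.498 0.188 0.42 ]
40 0 6
    0.25 [0.59  0.337 0.25 ]
    0.3 [0.563 0.292 0.3  ]
    0.35 [0.537 0.247 0.35 ]
    0.4 [0.51  0.203 0.4  ]
    0.42 [0.5   0.185 0.42 ]
70 None NoneTraceback (most recent call last):
  File "<stdin>", line 6, in <module>
    return umr_maximum(a, axis, None, out, keepdims, initial, where)
ValueError: zero-size array to reduction operation maximum which has no identity
```

Call:
play_rows(translation=[[0.055, -0.0065, 0.02], [0.054, -0.0065, 0.03], [0, 0, 0.0585], [0, 0, 0], [0, 0, 0]], delta_rot=[[0, 0, 0], [0, 0, 0], [0, 0, 10], [0, 0, 0], [0, 0, 0]], grip=[0, 0, 0, 0, 0])

```text
clock: 5.72
tool_pos: [0.5288, 0.1809, 0.2517]
eef_rot: [0.996, -0.086, 0.001, -0.0]
contact_force: [0.4, -0.8, 0.2]
opening: 0.501
finger_force: 0.0
```

Run:
```python
from h import *
k,im=shot("rk2",["tray_large","tray_medium","tray_small"])
print(tool()[0],R.as_euler(tool()[1],'xyz',degrees=True))
cv2.imwrite("pics/rk2c.png",cv2.resize(im[60:300,130:390],None,fx=2.5,fy=2.5,interpolation=cv2.INTER_CUBIC))
```

```text
tray_large [([0.5361, 0.1775, 0.0728], 0.87)]
  sil 0.79 5133 191 323 164 229
  sil 0.75 3331 207 308 199 269
tray_medium [([0.5024, 0.1847, 0.0609], 0.63)]
  sil 0.86 3280 207 308 199 269
tray_small [([0.4665, 0.1906, 0.0499], 0.97)]
  sil 0.9 1299 221 296 229 277
[0.52894658 0.18062313 0.25139246] [-1.79940396e+02 -9.62868180e-02 -1.00050610e+01]
```

View pics/rk2c.png

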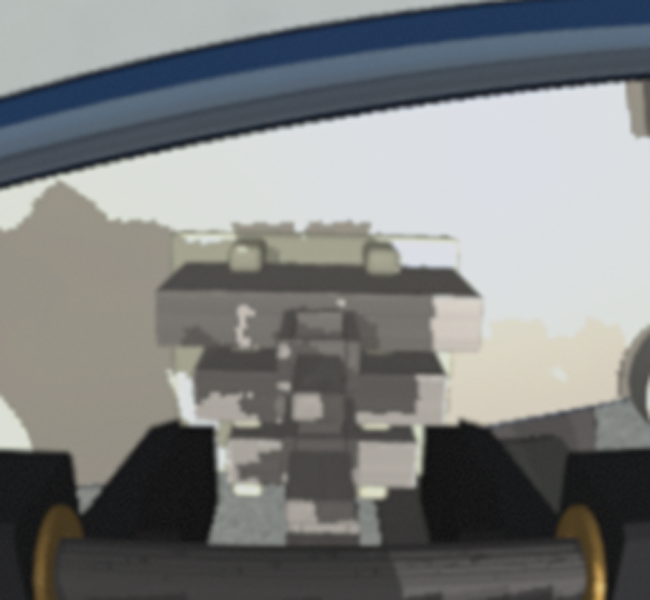

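The hover view shows the pads' gap and the trays both centred at crop column ~318, with the trays' edges level, so the gripper is lined up with the large tab. Next: descend and grip.

Call:
play_rows(translation=[[0, 0, 0.03], [0, 0, 0.029], [0, 0, 0], [0, 0, 0], [0, 0, 0], [0, 0, 0]], delta_rot=[[0, 0, 0], [0, 0, 0], [0, 0, 0], [0, 0, 0], [0, 0, 0], [0, 0, 0]], grip=[0, 0, 0, -1, -1, -1], squeeze=40)

```text
clock: 6.82
tool_pos: [0.5291, 0.1807, 0.1921]
eef_rot: [0.996, -0.087, 0.001, -0.0]
contact_force: [1.3, -0.5, 0.6]
opening: 0.186
finger_force: 0.0
```

Call:
play_rows(translation=[[0, 0, 0], [0, 0, 0]], delta_rot=[[0, 0, 0], [0, 0, 0]], grip=[-1, -1])

```text
clock: 7.08
tool_pos: [0.529, 0.1808, 0.1918]
eef_rot: [0.996, -0.087, 0.001, -0.0]
contact_force: [-0.1, 0.2, 5.4]
opening: 0.148
finger_force: 40.0
```

Call:
play_rows(translation=[[0, 0, -0.02], [0, 0, -0.025], [0, 0, -0.015], [-0.003, 0.02, 0], [-0.0055, 0.0406, 0], [-0.0055, 0.0406, 0], [-0.0055, 0.0406, 0], [-0.0055, 0.0406, 0], [-0.0055, 0.0406, 0], [-0.0055, 0.0406, 0], [-0.0055, 0.0406, 0], [-0.0055, 0.0406, 0], [-0.0055, 0.0406, 0], [-0.003, 0.02, 0], [0, 0, 0], [0, 0, 0], [0, 0, 0], [0, 0, 0]], delta_rot=[[0, 0, 0], [0, 0, 0], [0, 0, 0], [0, 0, 0], [0, 0, 0], [0, 0, 0], [0, 0, 0], [0, 0, 0], [0, 0, 0], [0, 0, 0], [0, 0, 0], [0, 0, 0], [0, 0, 0], [0, 0, 0], [0, 0, -6.6], [0, 0, -6.6], [0, 0, 0], [0, 0, 0]], grip=[-1, -1, -1, -1, -1, -1, -1, -1, -1, -1, -1, -1, -1, -1, -1, -1, -1, -1])

```text
clock: 9.32
tool_pos: [0.4025, -0.2092, 0.2508]
eef_rot: [1.0, 0.026, -0.001, -0.0]
contact_force: [-0.2, 0.4, -2.8]
opening: 0.155
finger_force: 40.0
```

Run:
```python
from h import *
print(r.get_state()["contact_force"],r.get_state()["moment"],r.get_state()["opening"])
k,im=shot("st2",["bar","hook_stand"])
print(tool()[0],R.as_euler(tool()[1],'xyz',degrees=True))
cv2.imwrite("pics/st2c.png",cv2.resize(im[0:300,160:360],None,fx=2,fy=2,interpolation=cv2.INTER_CUBIC))
```

```text
[-0.22518101  0.37916871 -2.78969805] [0.04722562 0.04292254 0.02493315] 0.15496256112823073
bar [([0.4794, -0.2071, 0.1622], 0.79), ([0.4865, 0.1328, 0.0229], 0.47)]
  sil 0.86 3326 242 265 26 184
hook_stand [([0.5056, -0.2041, 0.012], 0.57), ([0.4856, 0.136, 0.0264], 0.17)]
  sil 0.66 12206 199 310 0 150
[ 0.40338371 -0.20892531  0.2511928 ] [1.79991758e+02 6.35458074e-03 3.15604068e+00]
```

View pics/st2c.png

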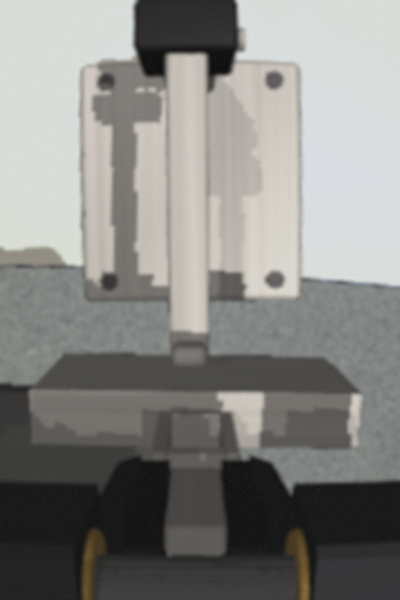

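The wrist view shows the tray held upright. The bar is at crop columns 168–207 and its tip at (189,352), a few pixels left of the tab's centre (~195). I'll measure the offset.

Run:
```python
from fit import *
k,im=load("st2"); m=np.load("pics/st2_bar_0.npy"); p,q=tool()
g=cv2.GaussianBlur(cv2.cvtColor(im,cv2.COLOR_BGR2GRAY),(3,3),0).astype(float)
C=[]
for v in range(40,164,8):
    xs=np.nonzero(m[v])[0]; l,rr=xs.min(),xs.max()+1
    a=onplane(k,(l,v),.16,1); b=onplane(k,(rr,v),.16,1)
    # gradient edges
    G=np.abs(np.diff(g[v])); le=l-4+np.argmax(G[l-4:l+4])+1; re=rr-5+np.argmax(G[rr-5:rr+4])+1
    A=onplane(k,(le-.5,v),.16,1); B=onplane(k,(re-.5,v),.16,1)
    C.append((A+B)/2); print(v,l,rr,le,re,((a+b)/2).round(4)[:2],C[-1].round(4)[:2],"w",np.linalg.norm(B-A).round(4))
C=np.array(C); f=np.polyfit(C[:,0],C[:,1],1); print("yaw",np.degrees(np.arctan(f[0])),"y at .4334",np.polyval(f,.4334),"at .515",np.polyval(f,.515))
ax=q.as_matrix()[:,0]; print("tool line at .4334/.515",[p[1]+ax[1]/ax[0]*(X-p[0]) for X in(.4334,.515)])
for u in ((172,362),(205,362),(172,343),(205,343)): print(onplane(k,(u[0]/2+160,u[1]/2),.17,1).round(4))
P=[[.067,.06,.012],[.067,-.06,.012],[-.067,-.06,.012],[-.067,.06,.012]]
uv=np.array([[81,64],[299,64],[298,298],[84,299]])/2+[160,0]
x,e=fit(k,P,uv,[.5,-.2,.05]); print("base",x,np.degrees(x[2]),e.round(1).tolist())
```

```text
40 242 264 244 263 [ 0.5149 -0.2018] [ 0.5149 -0.2018] w 0.0109
48 243 264 240 262 [ 0.51   -0.2023] [ 0.51   -0.2006] w 0.0126
56 243 264 241 262 [ 0.5052 -0.2026] [ 0.5051 -0.2012] w 0.012
64 243 264 243 262 [ 0.5004 -0.2029] [ 0.5003 -0.202 ] w 0.0108
72 243 264 243 262 [ 0.4956 -0.2031] [ 0.4956 -0.2023] w 0.0108
80 244 264 242 262 [ 0.4909 -0.2037] [ 0.4909 -0.2022] w 0.0114
88 243 266 243 263 [ 0.4863 -0.2042] [ 0.4862 -0.203 ] w 0.0114
96 243 265 243 263 [ 0.4816 -0.2041] [ 0.4815 -0.2033] w 0.0114
104 243 265 243 265 [ 0.4769 -0.2044] [ 0.4769 -0.2041] w 0.0126
112 243 265 243 265 [ 0.4723 -0.2046] [ 0.4722 -0.2043] w 0.0126
120 244 265 243 265 [ 0.4676 -0.2052] [ 0.4676 -0.2046] w 0.0127
128 244 265 243 265 [ 0.463  -0.2054] [ 0.4629 -0.2048] w 0.0127
136 244 265 244 264 [ 0.4583 -0.2056] [ 0.4583 -0.2051] w 0.0116
144 244 265 245 264 [ 0.4536 -0.2059] [ 0.4536 -0.2056] w 0.0111
152 244 266 246 263 [ 0.4489 -0.2064] [ 0.4489 -0.2058] w 0.0099
160 245 266 246 264 [ 0.4442 -0.207 ] [ 0.4442 -0.2064] w 0.0106
yaw 4.411676592556203 y at .4334 -0.20711246551895796 at .515 -0.2008169593179442
tool line at .4334/.515 [np.float64(-0.2072702421552291), np.float64(-0.20277089326333075)]
[ 0.4336 -0.2022  0.17  ]
[ 0.4341 -0.2115  0.17  ]
[ 0.439 -0.202  0.17 ]
[ 0.4395 -0.2112  0.17  ]
base [ 0.49834694 -0.20280324  0.05606323] 3.2121866776716685 [[-1.1, -1.4], [1.2, -2.0], [1.2, 1.4], [-1.3, 1.3]]
```

Call:
play_rows(translation=[[0, 0, 0], [0.01, 0, 0], [0.01, 0, 0], [0.01, 0, 0], [0.01, 0, 0], [0.01, 0, 0], [0.01, 0, 0], [0, 0, 0]], delta_rot=[[0, 0, -0.5], [0, 0, 0], [0, 0, 0], [0, 0, 0], [0, 0, 0], [0, 0, 0], [0, 0, 0], [0, 0, 0]], grip=[-1, -1, -1, -1, -1, -1, -1, -1])

```text
clock: 10.58
tool_pos: [0.4643, -0.205, 0.2512]
eef_rot: [0.999, 0.032, 0.001, 0.0]
contact_force: [-0.2, -0.3, -1.8]
opening: 0.149
finger_force: 40.0
```

Call:
play_rows(translation=[[0, 0, 0.005], [0, 0, 0.005], [0, 0, 0.003], [0.01, 0, 0], [0.01, 0, 0], [0, 0, 0]], delta_rot=[[0, 0, 0], [0, 0, 0], [0, 0, 0], [0, 0, 0], [0, 0, 0], [0, 0, 0]], grip=[-1, -1, -1, -1, -1, -1])

```text
clock: 11.32
tool_pos: [0.4848, -0.2036, 0.2384]
eef_rot: [0.999, 0.032, 0.001, 0.0]
contact_force: [-0.4, -0.7, -2.4]
opening: 0.152
finger_force: 40.0
```

Call:
play_rows(translation=[[0, 0, 0.001], [0, 0, 0.001], [0, 0, 0.0005], [0.005, 0, 0], [0.005, 0, 0], [0.005, 0, 0], [0, 0, 0]], delta_rot=[[0, 0, 0], [0, 0, 0], [0, 0, 0], [0, 0, 0], [0, 0, 0], [0, 0, 0], [0, 0, 0]], grip=[-1, -1, -1, -1, -1, -1, -1])

```text
clock: 12.2
tool_pos: [0.4989, -0.2027, 0.2357]
eef_rot: [0.999, 0.032, 0.0, 0.0]
contact_force: [-0.4, 1.2, -2.2]
opening: 0.15
finger_force: 40.0
```

Call:
play_rows(translation=[[0.002, 0, 0], [0.002, 0, 0], [0.002, 0, 0], [0.001, 0, 0], [0.001, 0, 0]], delta_rot=[[0, 0, 0], [0, 0, 0], [0, 0, 0], [0, 0, 0], [0, 0, 0]], grip=[-1, -1, -1, -1, -1])

```text
clock: 12.82
tool_pos: [0.5063, -0.2024, 0.2357]
eef_rot: [0.999, 0.032, -0.0, 0.0]
contact_force: [0.1, -0.1, -1.8]
opening: 0.152
finger_force: 40.0
```

Call:
play_rows(translation=[[0.001, 0, 0], [0.001, 0, 0], [0, 0, 0]], delta_rot=[[0, 0, 0], [0, 0, 0], [0, 0, 0]], grip=[-1, -1, -1])

```text
clock: 13.2
tool_pos: [0.5083, -0.2023, 0.2357]
eef_rot: [0.999, 0.032, 0.0, 0.0]
contact_force: [0.7, 0.3, -2.0]
opening: 0.148
finger_force: 40.0
```

Call:
play_rows(translation=[[0.001, 0, 0], [0.001, 0, 0], [0, 0, 0]], delta_rot=[[0, 0, 0], [0, 0, 0], [0, 0, 0]], grip=[-1, -1, -1])

```text
clock: 13.58
tool_pos: [0.5103, -0.2021, 0.2357]
eef_rot: [0.999, 0.032, 0.0, 0.0]
contact_force: [0.2, 0.3, -2.8]
opening: 0.155
finger_force: 40.0
```

Call:
play_rows(translation=[[0.001, 0, 0], [0.001, 0, 0], [0, 0, 0]], delta_rot=[[0, 0, 0], [0, 0, 0], [0, 0, 0]], grip=[-1, -1, -1])

```text
clock: 13.95
tool_pos: [0.5123, -0.202, 0.2357]
eef_rot: [0.999, 0.032, 0.0, 0.0]
contact_force: [0.9, 0.4, -1.9]
opening: 0.152
finger_force: 40.0
```

Call:
play_rows(translation=[[0.001, 0, 0], [0, 0, 0]], delta_rot=[[0, 0, 0], [0, 0, 0]], grip=[-1, -1])

```text
clock: 14.2
tool_pos: [0.5133, -0.2019, 0.2357]
eef_rot: [0.999, 0.032, 0.0, 0.0]
contact_force: [0.2, -0.1, -2.0]
opening: 0.152
finger_force: 40.0
```

Call:
play_rows(translation=[[0.001, 0, 0], [0, 0, 0]], delta_rot=[[0, 0, 0], [0, 0, 0]], grip=[-1, -1])

```text
clock: 14.45
tool_pos: [0.5143, -0.2019, 0.2357]
eef_rot: [0.999, 0.032, 0.0, 0.0]
contact_force: [0.5, 0.3, -1.7]
opening: 0.147
finger_force: 40.0
```

Call:
play_rows(translation=[[0.001, 0, 0], [0, 0, 0]], delta_rot=[[0, 0, 0], [0, 0, 0]], grip=[-1, -1])

```text
clock: 14.7
tool_pos: [0.5147, -0.2019, 0.2356]
eef_rot: [0.999, 0.032, -0.001, 0.0]
contact_force: [-1.1, -0.3, -1.2]
opening: 0.149
finger_force: 40.0
```

Call:
play_rows(translation=[[0.001, 0, 0], [0, 0, 0]], delta_rot=[[0, 0, 0], [0, 0, 0]], grip=[-1, -1])

```text
clock: 14.95
tool_pos: [0.515, -0.2019, 0.2355]
eef_rot: [0.999, 0.032, -0.001, -0.0]
contact_force: [-3.9, -1.2, 0.8]
opening: 0.152
finger_force: 40.0
```

Call:
play_rows(translation=[[0.001, 0, 0], [0.0005, 0, 0], [0, 0, 0]], delta_rot=[[0, 0, 0], [0, 0, 0], [0, 0, 0]], grip=[-1, -1, -1])

```text
clock: 15.32
tool_pos: [0.5153, -0.2019, 0.2352]
eef_rot: [0.999, 0.032, -0.003, -0.0]
contact_force: [-7.2, -0.4, 1.4]
opening: 0.151
finger_force: 40.0
```

Call:
play_rows(translation=[[0.0005, 0, 0], [0, 0, 0]], delta_rot=[[0, 0, 0], [0, 0, 0]], grip=[-1, -1])

```text
clock: 15.58
tool_pos: [0.5154, -0.2019, 0.2352]
eef_rot: [0.999, 0.032, -0.003, -0.0]
contact_force: [-8.3, -0.9, 2.1]
opening: 0.155
finger_force: 40.0
```

Call:
play_rows(translation=[[0.0005, 0, 0], [0, 0, 0], [-0.001, 0, 0], [-0.001, 0, 0], [-0.0005, 0, 0], [0, 0, 0]], delta_rot=[[0, 0, 0], [0, 0, 0], [0, 0, 0], [0, 0, 0], [0, 0, 0], [0, 0, 0]], grip=[-1, -1, -1, -1, -1, -1])

```text
clock: 16.32
tool_pos: [0.5151, -0.2019, 0.2352]
eef_rot: [0.999, 0.032, -0.001, -0.0]
contact_force: [-5.7, 0.2, -3.7]
opening: 0.154
finger_force: 40.0
```

Call:
play_rows(translation=[[-0.001, 0, 0], [0, 0, 0], [0, 0, 0], [0, 0, 0]], delta_rot=[[0, 0, 0], [0, 0, 0], [0, 0, 0], [0, 0, 0]], grip=[-1, -1, 0, 0])

```text
clock: 16.82
tool_pos: [0.5176, -0.2016, 0.2368]
eef_rot: [0.999, 0.032, 0.003, 0.0]
contact_force: [0.3, 0.7, -0.6]
opening: 0.357
finger_force: 0.0
```

Run:
```python
from h import *
s=r.get_state(); print(s["clock"],s["contact_force"],s["opening"],s["moment"])
k,im=shot("hg1",["tray_large","tray_large_eye"])
cv2.imwrite("pics/hg1c.png",cv2.resize(im[0:300,130:390],None,fx=2,fy=2,interpolation=cv2.INTER_CUBIC))
p=np.array([.4965,.185]); go([*p,.25],-10)
```

```text
16.825 [ 0.26314629  0.74618391 -0.56215994] 0.3569919425206751 [ 0.06776666 -0.00748916 -0.01973768]
tray_large [([0.5202, -0.2, 0.1167], 0.72)]
  sil 0.69 1802 61 114 95 136
  sil 0.58 6526 176 339 181 277
tray_large_eye [([0.5208, -0.2039, 0.1114], 0.56)]
  sil 0.89 6611 176 339 181 277
  sil 0.38 244 0 13 180 201
shift [0.0056, -0.3872, -0.0141] rot [0.01, -0.09, 13.68]
```

View pics/hg1c.png

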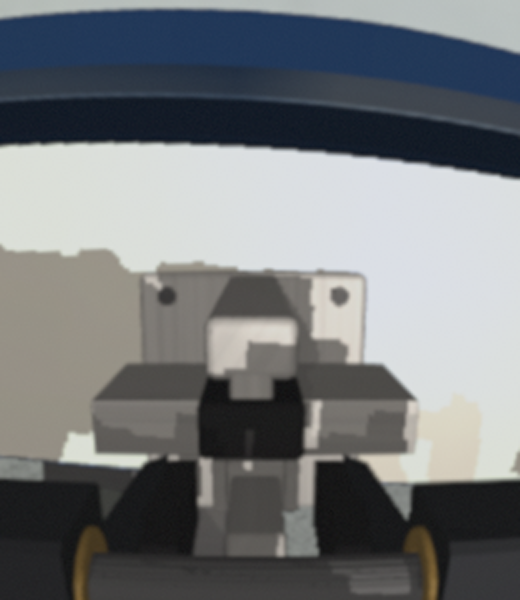

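The large tray hangs straight between the open fingers, with its tab at crop (255,520). Next I'll fetch the medium one.

Call:
play_rows(translation=[[0, 0, -0.02], [0, 0, -0.025], [0.0005, -0.043, 0], [0.0005, -0.043, 0], [0.0005, -0.043, 0], [0.0005, -0.043, 0], [0.0005, -0.043, 0], [0.0005, -0.043, 0], [0.0005, -0.043, 0], [0.001, -0.043, 0], [0.001, -0.043, 0], [0, 0, 0.02], [0, 0, 0.011], [0, 0, 0]], delta_rot=[[0, 0, 0], [0, 0, 0], [0, 0, 0], [0, 0, 0], [0, 0, 0], [0, 0, 0], [0, 0, 0], [0, 0, 0], [0, 0, 0], [0, 0, 0], [0, 0, 0], [0, 0, 6.8], [0, 0, 6.8], [0, 0, 0]], grip=[0, 0, 0, 0, 0, 0, 0, 0, 0, 0, 0, 0, 0, 0])

```text
clock: 18.82
tool_pos: [0.4956, 0.1849, 0.2491]
eef_rot: [0.996, -0.086, -0.0, 0.0]
contact_force: [0.1, 0.1, 0.2]
opening: 0.504
finger_force: 0.0
```

Run:
```python
from h import *
k,im=shot("rk3",["tray_medium","tray_small"])
for n in ("tray_medium","tray_small"):
    m=np.load(f"pics/rk3_{n}_0.npy"); ys,xs=np.nonzero(m); print(n,xs.min(),xs.max(),(xs.min()+xs.max())/2,xs.mean())
g=cv2.cvtColor(im,cv2.COLOR_BGR2GRAY)
p,q=tool(); print(p,q.as_euler('xyz',degrees=True)); go([.4965,.185,.186],-10)
def T(pts): return proj(k,p+q.apply(np.array(pts)),1).round(1).tolist()
print("expected tab top corners px",T([[x,y,p[2]-.151] for x in(-.004,.004) for y in (-.01,.01)]))
```

```text
tray_medium [([0.5029, 0.182, 0.0631], 0.68)]
  sil 0.82 4104 202 308 165 226
tray_small [([0.4638, 0.1917, 0.074], 0.75)]
  sil 0.61 2575 217 296 196 267
tray_medium 202 308 255.0 255.34137426900585
tray_small 217 296 256.5 257.18485436893206
[0.49627483 0.18469489 0.25028408] [-1.79954262e+02 -5.56486984e-02 -9.88878685e+00]
shift [0.0001, -0.0003, 0.0643] rot [-0.05, -0.06, 0.11]
expected tab top corners px [[240.3, 227.1], [270.9, 227.1], [240.0, 215.6], [271.1, 215.6]]
```

Call:
play_rows(translation=[[0, 0, 0.034], [0, 0, 0.03], [0, 0, 0], [0, 0, 0], [0, 0, 0], [0, 0, 0], [0, 0, 0], [0, 0, 0]], delta_rot=[[0, 0, 0], [0, 0, 0], [0, 0, 0], [0, 0, 0], [0, 0, 0], [0, 0, 0], [0, 0, 0], [0, 0, 0]], grip=[0, 0, 0, -1, -1, -1, -1, -1])

```text
clock: 20.08
tool_pos: [0.4966, 0.1856, 0.1865]
eef_rot: [0.996, -0.086, 0.001, -0.001]
contact_force: [1.1, 2.1, 6.3]
opening: 0.218
finger_force: 40.0
```

Run:
```python
from h import *
# hang geometry: bar line y=-.2068+.0638*(x-.434)
X=.404; go([X,-.2068+.0638*(X-.434),.245],3.65)
```

```text
shift [-0.0233, 0.4042, -0.0593] rot [-0.09, -0.12, -13.55]
```

Call:
play_rows(translation=[[0, 0, -0.02], [0, 0, -0.025], [0, 0, -0.02], [-0.001, 0.02, 0], [-0.0024, 0.0404, 0], [-0.0024, 0.0404, 0], [-0.0024, 0.0404, 0], [-0.0024, 0.0404, 0], [-0.0024, 0.0404, 0], [-0.0024, 0.0404, 0], [-0.0024, 0.0404, 0], [-0.0024, 0.0404, 0], [-0.0024, 0.0404, 0], [-0.001, 0.0206, 0], [0, 0, 0], [0, 0, 0], [0, 0, 0], [0, 0, 0]], delta_rot=[[0, 0, 0], [0, 0, 0], [0, 0, 0], [0, 0, 0], [0, 0, 0], [0, 0, 0], [0, 0, 0], [0, 0, 0], [0, 0, 0], [0, 0, 0], [0, 0, 0], [0, 0, 0], [0, 0, 0], [0, 0, 0], [0, 0, -6.8], [0, 0, -6.8], [0, 0, 0], [0, 0, 0]], grip=[-1, -1, -1, -1, -1, -1, -1, -1, -1, -1, -1, -1, -1, -1, -1, -1, -1, -1])

```text
clock: 22.32
tool_pos: [0.4019, -0.2097, 0.2502]
eef_rot: [1.0, 0.031, -0.001, -0.0]
contact_force: [1.2, -0.6, -3.0]
opening: 0.224
finger_force: 40.0
```

Run:
```python
from h import *
k,im=shot("st3",["tray_medium"]); p,q=tool(); print(p,q.as_euler('xyz',degrees=True))
X=p[0]; go([X,-.2068+.0638*(X-.434),.2515],3.65)
cv2.imwrite("pics/st3c.png",cv2.resize(im[0:300,130:390],None,fx=2,fy=2,interpolation=cv2.INTER_CUBIC))
```

```text
tray_medium [([0.409, -0.2099, 0.126], 0.74)]
  sil 0.83 7769 190 324 179 277
[ 0.40264951 -0.20936676  0.25054185] [1.79999630e+02 3.30165189e-02 3.61878148e+00]
shift [0.0, -0.0006, -0.001] rot [0.0, 0.03, -0.03]
```

View pics/st3c.png

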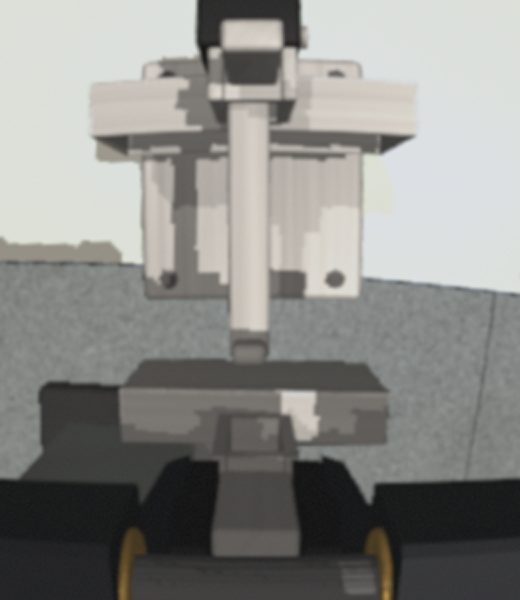

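The view shows the medium tray held level in front of the bar tip at (250,345), with the large one hanging straight behind at (253,110).

Call:
play_rows(translation=[[0, -0.0006, -0.001], [0.01, 0, 0], [0.01, 0, 0], [0.01, 0, 0], [0.01, 0, 0], [0.01, 0, 0], [0.012, 0, 0], [0, 0, 0]], delta_rot=[[0, 0, 0], [0, 0, 0], [0, 0, 0], [0, 0, 0], [0, 0, 0], [0, 0, 0], [0, 0, 0], [0, 0, 0]], grip=[-1, -1, -1, -1, -1, -1, -1, -1])

```text
clock: 23.48
tool_pos: [0.4661, -0.2045, 0.2517]
eef_rot: [0.999, 0.032, 0.001, -0.0]
contact_force: [-0.2, -0.6, -2.2]
opening: 0.221
finger_force: 40.0
```

Call:
play_rows(translation=[[0, 0, 0.005], [0, 0, 0.005], [0, 0, 0.003], [0.007, 0, 0], [0.007, 0, 0], [0.006, 0, 0], [0, 0, 0.001], [0, 0, 0.001], [0, 0, 0]], delta_rot=[[0, 0, 0], [0, 0, 0], [0, 0, 0], [0, 0, 0], [0, 0, 0], [0, 0, 0], [0, 0, 0], [0, 0, 0], [0, 0, 0]], grip=[-1, -1, -1, -1, -1, -1, -1, -1, -1])

```text
clock: 24.6
tool_pos: [0.4844, -0.2036, 0.2366]
eef_rot: [0.999, 0.032, -0.0, 0.0]
contact_force: [0.4, -0.3, -3.0]
opening: 0.224
finger_force: 40.0
```

Call:
play_rows(translation=[[0.003, 0, 0.0005], [0.003, 0, 0], [0.002, 0, 0], [0.002, 0, 0], [0.001, 0, 0], [0, 0, 0]], delta_rot=[[0, 0, 0], [0, 0, 0], [0, 0, 0], [0, 0, 0], [0, 0, 0], [0, 0, 0]], grip=[-1, -1, -1, -1, -1, -1])

```text
clock: 25.35
tool_pos: [0.4958, -0.2028, 0.2362]
eef_rot: [0.999, 0.032, 0.0, 0.0]
contact_force: [0.4, 0.3, -3.3]
opening: 0.216
finger_force: 40.0
```

Call:
play_rows(translation=[[0.001, 0, 0], [0.001, 0, 0], [0, 0, 0]], delta_rot=[[0, 0, 0], [0, 0, 0], [0, 0, 0]], grip=[-1, -1, -1])

```text
clock: 25.72
tool_pos: [0.4979, -0.2026, 0.2363]
eef_rot: [0.999, 0.032, 0.0, 0.0]
contact_force: [-0.9, 0.1, -1.7]
opening: 0.218
finger_force: 40.0
```

Call:
play_rows(translation=[[0.001, 0, 0], [0, 0, 0]], delta_rot=[[0, 0, 0], [0, 0, 0]], grip=[-1, -1])

```text
clock: 25.98
tool_pos: [0.4988, -0.2026, 0.2363]
eef_rot: [0.999, 0.032, 0.0, 0.0]
contact_force: [-1.0, 0.0, -2.4]
opening: 0.218
finger_force: 40.0
```

Call:
play_rows(translation=[[0.001, 0, 0], [0, 0, 0]], delta_rot=[[0, 0, 0], [0, 0, 0]], grip=[-1, -1])

```text
clock: 26.22
tool_pos: [0.4998, -0.2025, 0.2362]
eef_rot: [0.999, 0.032, 0.0, 0.0]
contact_force: [-0.7, -0.5, -2.9]
opening: 0.218
finger_force: 40.0
```

Call:
play_rows(translation=[[0.001, 0, 0], [0, 0, 0]], delta_rot=[[0, 0, 0], [0, 0, 0]], grip=[-1, -1])

```text
clock: 26.48
tool_pos: [0.5001, -0.2026, 0.2361]
eef_rot: [0.999, 0.032, -0.001, 0.0]
contact_force: [-2.3, 1.1, -1.5]
opening: 0.222
finger_force: 39.9
```

Call:
play_rows(translation=[[0.001, 0, 0], [0, 0, 0]], delta_rot=[[0, 0, 0], [0, 0, 0]], grip=[-1, -1])

```text
clock: 26.72
tool_pos: [0.5004, -0.2025, 0.236]
eef_rot: [0.999, 0.032, -0.002, 0.0]
contact_force: [-5.3, -0.5, -0.8]
opening: 0.221
finger_force: 39.9
```

Call:
play_rows(translation=[[0.001, 0, 0], [0, 0, 0]], delta_rot=[[0, 0, 0], [0, 0, 0]], grip=[-1, -1])

```text
clock: 26.98
tool_pos: [0.5006, -0.2026, 0.2358]
eef_rot: [0.999, 0.032, -0.002, -0.0]
contact_force: [-6.9, -0.4, 1.2]
opening: 0.218
finger_force: 39.9
```

Call:
play_rows(translation=[[0.0008, 0, 0], [0, 0, 0]], delta_rot=[[0, 0, 0], [0, 0, 0]], grip=[-1, -1])

```text
clock: 27.22
tool_pos: [0.5007, -0.2026, 0.2357]
eef_rot: [0.999, 0.032, -0.003, -0.0]
contact_force: [-8.5, -0.2, 1.1]
opening: 0.218
finger_force: 39.9
```

Call:
play_rows(translation=[[0.0005, 0, 0], [0, 0, 0]], delta_rot=[[0, 0, 0], [0, 0, 0]], grip=[-1, -1])

```text
clock: 27.48
tool_pos: [0.5009, -0.2026, 0.2356]
eef_rot: [0.999, 0.032, -0.004, -0.0]
contact_force: [-8.4, 0.8, 1.7]
opening: 0.218
finger_force: 39.9
```

Call:
play_rows(translation=[[-0.001, 0, 0], [-0.001, 0, 0], [-0.001, 0, 0], [0, 0, 0], [0, 0, 0], [0, 0, 0]], delta_rot=[[0, 0, 0], [0, 0, 0], [0, 0, 0], [0, 0, 0], [0, 0, 0], [0, 0, 0]], grip=[-1, -1, -1, -1, 0, 0])

```text
clock: 28.22
tool_pos: [0.5033, -0.2024, 0.2372]
eef_rot: [0.999, 0.032, 0.003, 0.0]
contact_force: [-0.3, -0.3, 0.9]
opening: 0.421
finger_force: 0.0
```

Run:
```python
from h import *
k,im=shot("hg2",[])
cv2.imwrite("pics/hg2c.png",cv2.resize(im[0:300,130:390],None,fx=2,fy=2,interpolation=cv2.INTER_CUBIC))
go([.462,.1905,.25],-10)
```

```text
shift [-0.0154, -0.3947, -0.0133] rot [0.01, -0.26, 13.7]
```

View pics/hg2c.png

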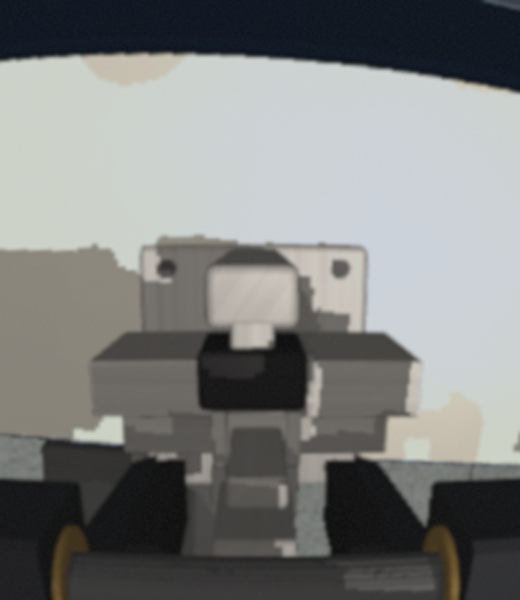

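Both trays hang straight. That was one picture over the viewing limit, so I'll work by numbers only from here. Next is the small tray.

Call:
play_rows(translation=[[0, 0, -0.02], [0, 0, -0.025], [-0.0017, -0.0439, 0], [-0.0017, -0.0439, 0], [-0.0017, -0.0439, 0], [-0.0017, -0.0439, 0], [-0.0017, -0.0439, 0], [-0.0017, -0.0439, 0], [-0.0017, -0.0439, 0], [-0.0017, -0.0439, 0], [-0.0017, -0.0439, 0], [0, 0, 0.02], [0, 0, 0.012], [0, 0, 0]], delta_rot=[[0, 0, 0], [0, 0, 0], [0, 0, 0], [0, 0, 0], [0, 0, 0], [0, 0, 0], [0, 0, 0], [0, 0, 0], [0, 0, 0], [0, 0, 0], [0, 0, 0], [0, 0, 6.8], [0, 0, 6.8], [0, 0, 0]], grip=[0, 0, 0, 0, 0, 0, 0, 0, 0, 0, 0, 0, 0, 0])

```text
clock: 30.02
tool_pos: [0.4606, 0.1915, 0.249]
eef_rot: [0.996, -0.086, 0.0, -0.0]
contact_force: [-0.3, 0.4, 0.5]
opening: 0.501
finger_force: 0.0
```

Run:
```python
from h import *
k,im=shot("rk4",["tray_small"])
m=np.load("pics/rk4_tray_small_0.npy"); ys,xs=np.nonzero(m); print((xs.min()+xs.max())/2,xs.mean())
p,q=tool(); print(p,q.as_euler('xyz',degrees=True)); go([.462,.190,.180],-10)
```

```text
tray_small [([0.4653, 0.1949, 0.051], 0.88)]
  sil 0.75 3267 217 298 163 221
257.5 257.38996020814204
[0.46106706 0.19125237 0.24988411] [-1.79921806e+02 -8.55737615e-02 -9.82882792e+00]
shift [0.001, 0.0012, 0.0699] rot [-0.08, -0.09, 0.17]
```

Call:
play_rows(translation=[[0.001, 0, 0.036], [0, 0, 0.034], [0, 0, 0], [0, 0, 0], [0, 0, 0], [0, 0, 0], [0, 0, 0]], delta_rot=[[0, 0, 0], [0, 0, 0], [0, 0, 0], [0, 0, 0], [0, 0, 0], [0, 0, 0], [0, 0, 0]], grip=[0, 0, 0, -1, -1, -1, -1])

```text
clock: 31.05
tool_pos: [0.4623, 0.1912, 0.1805]
eef_rot: [0.996, -0.086, 0.001, -0.001]
contact_force: [-0.2, -0.1, 7.8]
opening: 0.291
finger_force: 40.0
```

Run:
```python
from h import *
X=.404; go([X,-.2068+.0638*(X-.434),.245],3.65)
```

```text
shift [0.0116, 0.4038, -0.0652] rot [-0.09, -0.15, -13.57]
```

Call:
play_rows(translation=[[0, 0, -0.022], [0, 0, -0.027], [0, 0, -0.022], [0.0005, 0.02, 0], [0.001, 0.0404, 0], [0.001, 0.0404, 0], [0.001, 0.0404, 0], [0.001, 0.0404, 0], [0.001, 0.0404, 0], [0.001, 0.0404, 0], [0.001, 0.0404, 0], [0.001, 0.0404, 0], [0.001, 0.0404, 0], [0.0005, 0.02, 0], [0, 0, 0], [0, 0, 0], [0, 0, 0], [0, 0, 0]], delta_rot=[[0, 0, 0], [0, 0, 0], [0, 0, 0], [0, 0, 0], [0, 0, 0], [0, 0, 0], [0, 0, 0], [0, 0, 0], [0, 0, 0], [0, 0, 0], [0, 0, 0], [0, 0, 0], [0, 0, 0], [0, 0, 0], [0, 0, -6.8], [0, 0, -6.8], [0, 0, 0], [0, 0, 0]], grip=[-1, -1, -1, -1, -1, -1, -1, -1, -1, -1, -1, -1, -1, -1, -1, -1, -1, -1])

```text
clock: 33.3
tool_pos: [0.4007, -0.2089, 0.2497]
eef_rot: [1.0, 0.031, -0.001, -0.0]
contact_force: [-0.3, -0.1, -0.8]
opening: 0.285
finger_force: 40.0
```

Run:
```python
from h import *
k,im=shot("st4",["tray_small"]); p,q=tool(); print(p,q.as_euler('xyz',degrees=True))
X=p[0]; go([X,-.2068+.0638*(X-.434),.2515],3.65)
m=np.load("pics/st4_tray_small_0.npy"); ys,xs=np.nonzero(m); print((xs.min()+xs.max())/2)
m=np.load("pics/st3_tray_medium_0.npy"); ys,xs=np.nonzero(m); print((xs.min()+xs.max())/2)
```

```text
tray_small [([0.4022, -0.2077, 0.143], 0.61)]
  sil 0.59 1739 58 107 99 149
[ 0.40143508 -0.20861997  0.25008938] [1.79994857e+02 2.43142630e-02 3.62458240e+00]
shift [-0.0, 0.0003, -0.0014] rot [0.01, 0.02, -0.03]
82.5
257.0
```

Call:
play_rows(translation=[[0, 0.0003, -0.0014], [0.01, 0, 0], [0.01, 0, 0], [0.01, 0, 0], [0.01, 0, 0], [0.01, 0, 0], [0.012, 0, 0], [0, 0, 0]], delta_rot=[[0, 0, 0], [0, 0, 0], [0, 0, 0], [0, 0, 0], [0, 0, 0], [0, 0, 0], [0, 0, 0], [0, 0, 0]], grip=[-1, -1, -1, -1, -1, -1, -1, -1])

```text
clock: 34.45
tool_pos: [0.4649, -0.2047, 0.2516]
eef_rot: [0.999, 0.032, 0.001, -0.0]
contact_force: [-0.5, -0.1, -1.4]
opening: 0.286
finger_force: 40.0
```

Call:
play_rows(translation=[[0, 0, 0.005], [0, 0, 0.005], [0, 0, 0.003], [0.003, 0, 0.001], [0.003, 0, 0.001], [0.003, 0, 0.0005], [0, 0, 0]], delta_rot=[[0, 0, 0], [0, 0, 0], [0, 0, 0], [0, 0, 0], [0, 0, 0], [0, 0, 0], [0, 0, 0]], grip=[-1, -1, -1, -1, -1, -1, -1])

```text
clock: 35.33
tool_pos: [0.473, -0.2043, 0.2362]
eef_rot: [0.999, 0.032, 0.0, 0.0]
contact_force: [0.5, 0.4, -1.9]
opening: 0.29
finger_force: 40.0
```

Contact should come at a TCP x of about 0.484.

Call:
play_rows(translation=[[0.002, 0, 0], [0.002, 0, 0], [0.002, 0, 0], [0.001, 0, 0], [0.001, 0, 0], [0, 0, 0]], delta_rot=[[0, 0, 0], [0, 0, 0], [0, 0, 0], [0, 0, 0], [0, 0, 0], [0, 0, 0]], grip=[-1, -1, -1, -1, -1, -1])

```text
clock: 36.08
tool_pos: [0.4806, -0.2038, 0.2361]
eef_rot: [0.999, 0.032, 0.0, 0.0]
contact_force: [0.6, -0.3, -2.2]
opening: 0.288
finger_force: 40.0
```

Call:
play_rows(translation=[[0.001, 0, 0], [0.001, 0, 0], [0, 0, 0]], delta_rot=[[0, 0, 0], [0, 0, 0], [0, 0, 0]], grip=[-1, -1, -1])

```text
clock: 36.45
tool_pos: [0.4827, -0.2037, 0.2361]
eef_rot: [0.999, 0.032, 0.0, 0.0]
contact_force: [-0.1, 0.3, -1.3]
opening: 0.289
finger_force: 40.0
```

Call:
play_rows(translation=[[0.001, 0, 0], [0.001, 0, 0], [0, 0, 0]], delta_rot=[[0, 0, 0], [0, 0, 0], [0, 0, 0]], grip=[-1, -1, -1])

```text
clock: 36.83
tool_pos: [0.4835, -0.2037, 0.2359]
eef_rot: [0.999, 0.032, -0.001, -0.0]
contact_force: [-2.9, 0.6, 0.1]
opening: 0.285
finger_force: 40.0
```

Call:
play_rows(translation=[[0.001, 0, 0], [0.001, 0, 0], [0, 0, 0]], delta_rot=[[0, 0, 0], [0, 0, 0], [0, 0, 0]], grip=[-1, -1, -1])

```text
clock: 37.2
tool_pos: [0.4839, -0.2037, 0.2357]
eef_rot: [0.999, 0.032, -0.003, 0.0]
contact_force: [-7.4, 0.0, 2.8]
opening: 0.289
finger_force: 39.9
```

Call:
play_rows(translation=[[0.001, 0, 0], [0, 0, 0]], delta_rot=[[0, 0, 0], [0, 0, 0]], grip=[-1, -1])

```text
clock: 37.45
tool_pos: [0.4842, -0.2037, 0.2357]
eef_rot: [0.999, 0.032, -0.004, 0.0]
contact_force: [-8.7, -0.9, 3.1]
opening: 0.288
finger_force: 39.9
```

Call:
play_rows(translation=[[0.0007, 0, 0], [0, 0, 0]], delta_rot=[[0, 0, 0], [0, 0, 0]], grip=[-1, -1])

```text
clock: 37.7
tool_pos: [0.4843, -0.2037, 0.2357]
eef_rot: [0.999, 0.032, -0.005, 0.0]
contact_force: [-10.7, 0.0, 5.1]
opening: 0.289
finger_force: 39.9
```

Call:
play_rows(translation=[[-0.001, 0, 0], [-0.001, 0, 0], [-0.0015, 0, 0], [0, 0, 0], [0, 0, 0], [0, 0, 0], [0, 0, 0]], delta_rot=[[0, 0, 0], [0, 0, 0], [0, 0, 0], [0, 0, 0], [0, 0, 0], [0, 0, 0], [0, 0, 0]], grip=[-1, -1, -1, -1, 0, 0, 0])

```text
clock: 38.58
tool_pos: [0.4859, -0.2035, 0.2366]
eef_rot: [0.999, 0.032, 0.001, 0.0]
contact_force: [-0.5, 0.4, 0.8]
opening: 0.501
finger_force: 0.0
```

Call:
play_rows(translation=[[0, 0, -0.01], [0, 0, -0.02], [0, 0, -0.03], [-0.03, 0, -0.02], [-0.04, 0, 0], [0, 0, 0], [0, 0, 0]], delta_rot=[[0, 0, 0], [0, 0, 0], [0, 0, 0], [0, 0, 0], [0, 0, 0], [0, 0, 0], [0, 0, 0]], grip=[0, 0, 0, 0, 0, 0, 0])

```text
clock: 39.45
tool_pos: [0.416, -0.2081, 0.3168]
eef_rot: [0.999, 0.032, 0.001, 0.0]
contact_force: [-0.2, 0.1, -0.5]
opening: 0.499
finger_force: 0.0
```

Run:
```python
from fit import *
k,im=shot("end",["tray_large","tray_medium","tray_small"]); print(tool()[0],r.get_state()["clock"],r.get_state()["contact_force"])
for n,w,h in (("tray_large",.06,.028),("tray_medium",.05,.034),("tray_small",.04,.04)):
    m=np.load(f"pics/end_{n}_0.npy"); ys,xs=np.nonzero(m)
    print(n,"y ends",[onplane(k,(c,ys[xs==c].mean()),.145-h,1).round(4)[:2].tolist() for c in (xs.min(),xs.max())])
# tab tops: bright/dark profile along the bar line at z=.2
X=np.arange(.45,.55,.001); P=np.c_[X,-.2068+.0638*(X-.434),np.full(X.size,.2)]
uv=proj(k,P,1); g=cv2.cvtColor(im,cv2.COLOR_BGR2GRAY)
print([(round(float(x),3),int(g[int(round(v)),int(round(u))])) for x,(u,v) in zip(X,uv) if 0<=v<384])
```

```text
tray_large [([0.5171, -0.2005, 0.1175], 0.93)]
  sil 0.89 2710 194 320 64 95
tray_medium [([0.5, -0.2091, 0.1093], 0.64)]
  sil 0.85 1906 205 309 86 111
tray_small []
  sil 0.88 1422 217 298 107 125
  sil 0.16 1808 206 309 86 110
[ 0.41534624 -0.207876    0.31598179] 39.8 [ 0.1316291  -0.44563658 -1.06955549]
tray_large y ends [[0.5133, -0.143], [0.5214, -0.2618]]
tray_medium y ends [[0.4978, -0.1535], [0.4988, -0.2538]]
tray_small y ends [[0.4795, -0.1654], [0.4867, -0.2448]]
[(0.45, 114), (0.451, 114), (0.452, 114), (0.453, 114), (0.454, 115), (0.455, 115), (0.456, 115), (0.457, 114), (0.458, 115), (0.459, 115), (0.46, 115), (0.461, 114), (0.462, 136), (0.463, 169), (0.464, 198), (0.465, 198), (0.466, 198), (0.467, 197), (0.468, 198), (0.469, 198), (0.47, 198), (0.471, 198), (0.472, 196), (0.473, 190), (0.474, 174), (0.475, 173), (0.476, 163), (0.477, 167), (0.478, 178), (0.479, 165), (0.48, 174), (0.481, 189), (0.482, 199), (0.483, 200), (0.484, 202), (0.485, 201), (0.486, 177), (0.487, 156), (0.488, 177), (0.489, 182), (0.49, 151), (0.491, 171), (0.492, 182), (0.493, 174), (0.494, 104), (0.495, 94), (0.496, 175), (0.497, 197), (0.498, 204), (0.499, 204), (0.5, 201), (0.501, 197), (0.502, 190), (0.503, 163), (0.504, 160), (0.505, 174), (0.506, 180), (0.507, 159), (0.508, 112), (0.509, 61), (0.51, 63), (0.511, 101), (0.512, 147), (0.513, 197), (0.514, 201), (0.515, 201), (0.516, 200), (0.517, 195), (0.518, 182), (0.519, 149), (0.52, 61), (0.521, 51), (0.522, 52), (0.523, 51), (0.524, 50), (0.525, 49), (0.526, 48), (0.527, 49), (0.528, 49), (0.529, 47), (0.53, 46), (0.531, 102), (0.532, 160), (0.533, 198), (0.534, 198), (0.535, 197), (0.536, 191), (0.537, 189), (0.538, 197), (0.539, 198), (0.54, 199), (0.541, 199), (0.542, 199), (0.543, 195), (0.544, 195), (0.545, 194), (0.546, 193), (0.547, 190), (0.548, 182), (0.549, 183), (0.55, 207)]
```

The tab tops are at x ≈ 0.4835, 0.4995 and 0.5155, which is 16 mm apart, so the hubs are flush. The gripper is clear, so I'm handing in.

```bash
python3 -c "
from plant import r
print(r.finish_job())"
```

```text
the job is handed in; nothing more can be done
None
```

All three trays hang nested on the bar (large, medium, small), each pressed home at about 9–11 N and flush at 16 mm spacing; the job is handed in at about 40 s, result not shown, and I viewed 11 pictures, one over the limit of 10.

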